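# Post the dumpling tray into the tray keeper

### The arm

A 6-joint arm with a two-finger parallel gripper is mounted at the origin on the work surface. World frame = base frame: x ahead of the robot, y to its left, z up, the work surface at z = 0. Lengths are in mm, angles in rad, forces in N, time in s.
With the tool pointing down it reaches from about 400 to 925 mm from the base axis. Payload 12.5 kg.
Tool frame: the origin (TCP) lies at the very end of the fingers, on their centre line; the grasp point (between the pads) lies env.grip_point_offset behind it (env.grip_point_offset is the distance from the TCP to the grasp point, in mm); y points along the fingers, z is the direction in which the jaws open and shut, and the axes are right-handed (so a half turn about y gives the same grasp; the last joint's range is limited). The gripper opens to 95 mm and grips with 3 to 60 N. Pads are 20 mm wide; open, the fingers measure 119 mm over their backs; the gripper's body (75 mm by 180 mm) begins 59 mm behind the grasp point.
Start: joints at [-1.289, 0.491, 1.559, -0, 1.092, -0.106], TCP at [236.369, -578.599, 214.661] pointing down, gripper open.
Joint ranges: [-3.1, 3.1], [-0.84, 2.19], [0.05, 2.79], [-1.13, 4.28], [0.06, 2.93], [-2.69, 2.69]. Speed limits (rad/s): [2.22, 2.22, 2.79, 3.14, 3.14, 3.14].

### API

Orientations are given as [roll, pitch, yaw] about the fixed x, y, z axes, in that order (R = Rz(yaw) Ry(pitch) Rx(roll)).
In Python, from cell import readout, read_camera, env, nets gives the robot as it stands.
- The arm moves only by the tool apply_moves, never from a script. Its argument "increments" is a list of rows, each a list of 3 entries, a list of its own where there are three numbers: the shift along the tool's x, y, z in cm, then the turn, a rotation vector about the tool's x, y, z in degrees, then the finger opening in cm, from 0 to 9.51. A call has exactly 5 rows; each row shifts and turns the pose as measured when the row begins, along the tool's axes as they then stand; what a row does not reach is not made up. A row lasts 1/8 s, in which the tool goes at most 62.5 mm and 10.7 degrees, less where a joint would pass 70% of its speed; a pose out of reach is approached as far as the arm can. A call with a gripper value outside its range is refused whole. The fingers move at their own pace and stop on an object; the grip force is fixed at half the most. Time passes only in rows, so rows that do not move let the fingers close, or fill a call up. It gives the time, the measured TCP pose, the force and the opening at its end, in the units of the state.
- readout.state(): the state, without advancing time (a new reading comes with each control period).
- read_camera(name): name is "side" or "top" or "wrist"; returns a dict with "img" (420x560x3 uint8, red, green, blue), "vfov" (degrees; the focal length in pixels is half the picture's height over the tangent of half this angle, whatever the lens; pixels are square), "cx", "cy" (the principal point, pixels), "distortion" ([k1, k2, p1, p2, k3] as OpenCV has them; the pictures are not rectified), "rvec" (rotation vector, rad) and "tvec" (3), from world to camera coordinates, as OpenCV has them; the wrist camera has in their place "mount" (4x4, takes a point from camera to tool coordinates, whose origin is the TCP and whose axes are the tool frame's). Camera axes: x right, y down, z forward; pixel columns grow to the right and rows downward; lengths in mm; the calibration is good to about 2 mm. A picture is of the moment at which its call begins: read the wrist's pose just before it. There is no depth.
- env.job_done(): hands the job in, once; it reports no verdict.
Trained networks look in a picture, given as the dict that the camera call returned (one of the last four; its "shot" number tells which), for a name from the list of things; names that differ only in an ending like _2 or _b are one class to them, and where a whole thing is asked for, a point or a joint stands for the part that bears it (a point fixed in the world has none). Each returns a list of dicts, best first, with "confidence" (0 to 1); they miss things now and then, are a little off and sometimes report something else, mostly with a low value. They report only what shows in the picture. A call takes as long as a camera call. They do not tell look-alikes from the thing itself.
- nets.look_for(picture, thing): "point" ([x, y, z] in mm, in the coordinates of the camera as it stood for that picture, good to about 4 mm: the middle of the surface that is visible of it).
- nets.mark_of(picture, thing): "point" ([x, y, z] in mm, in the coordinates of the camera as it stood for that picture, good to about 4 mm: a listed point, or the origin of a listed thing).
The state is a dict: "t": time; "joints": joint angles; "qvel": joint speeds; "tau": joint torques, N m; "eef_pos": TCP position; "tcp_rot": TCP orientation; "ft_force": force on the tool from outside, world axes, zero at the start; "moment": the same for the moment, N m; "opening": opening from 0.0 (shut) to 1.0 (fully open).
Only numpy, scipy, OpenCV 4.12 (cv2) and the standard library are available. Lean on these libraries where they do the work, as an engineer would, in place of code of your own. Each camera call takes 0.05 s, during which the arm holds its last target. There are 200 camera calls.

### The job

Put the ridged clear dumpling tray away: square it up on the keeper's feed shelf in front of the slot, which may sit a little left or right of the middle, and push it through the narrow slot, all the way, until it drops inside and lies flat on the keeper's floor. Do it gently enough that the keeper, which only stands on the table, stays where it is, and leave the steamer insert, rolling pin and salt shaker alone.

Things in the scene. Friction and masses are not known exactly. Their poses are not given: they have to be found in the camera images.
- keeper: White plastic tray keeper, 2.4 kg, standing loose on the table: a low closed box with a letter slot in its grey front plate and a feed shelf before it. Only friction holds it: a steady shove over about 12 N may move it. Origin: on the table under the middle of the feed shelf's inner end; +x points level through the slot into the box, y along the slot, z up. Keeper mm below are in this frame.
- shelf (a point): Middle of the feed shelf's top. The shelf is flat, 30 mm above the table, x = -210 to 0, 290 mm wide; it ends 3 mm before the grey front plate. The plate (x = 3 to 8, top at z = 62) is 200 mm long with free, square ends, and is clamped anywhere up to 8 mm left or right of the keeper's middle: how far is not in any reading, so feel for its ends or look. It holds against pushing.
- inside (a point): Middle of the keeper's inner floor, z = 6. Inside: 145 mm wide, x = 0 to 155; box outside: 155 mm wide, to x = 160, clear lid top z = 62. The slot, in the exact middle of the 200 mm front plate: 123 mm wide, square edges, z = 30 (shelf) to 47 (lintel). Past half-way a tray tips nose down, tail rising to 25 mm; with its tail pushed over the shelf's end (x = 0) it drops inside, flat.
- tray: Clear acrylic dumpling tray lying on the feed shelf, about 0.17 kg, 140 mm long (x), 120 mm wide (y), 12 mm thick: an 8 mm slab, corner radius 3 mm, with five ridges along x, 4 mm high, 6 mm wide, 25 mm apart. Too wide to grip across; same end for end. Origin: centre of its underside; z up. It starts with x within 22 degrees of the keeper's x.
- steamer: Stainless steamer insert, a shallow pan 184 mm across (216 mm over its two wire handles) and 51 mm high, standing on the table beside the keeper. Origin: centre of its underside. To be left alone.
- pin: Short maple rolling pin lying on the table, 40 mm thick, 206 mm long along its x axis. Origin: under its middle, on the table. To be left alone.
- shaker: Salt shaker with a steel twist cap, 48 mm across, 78 mm high, standing beside the keeper. Origin: centre of its underside. To be left alone.
Not all that is in view belongs to the job. There is more than one size of the tray; the job needs the middle-sized.

How it is judged (in metres and radians):
On the way:
1. the tray's leading end is in the slot, by 15 mm or more (x of tray in the frame of keeper above -0.047 m and y of tray in the frame of keeper between -0.0145 and 0.0145 m and angle between the x axis of tray and the x axis of keeper, either way round below 0.3 rad and z of tray in the frame of keeper below 0.04 m), for 0.1 s.
At the end, for the whole second after the job is handed in: The tray lies flat (within 0.06 rad) and still on the keeper's floor, wholly inside the box; the keeper stands within 12 mm of where it was; steamer insert, rolling pin and salt shaker are within 20 mm of where they were (x of tray in the frame of keeper between 0.06 and 0.095 m and y of tray in the frame of keeper between -0.0145 and 0.0145 m and z of tray in the frame of keeper below 0.011 m and angle between tray's own z axis and vertical below 0.06 rad and linear speed of tray below 0.02 m/s and distance of keeper from where it was at the start of the episode below 0.012 m and distance of each of steamer, pin, shaker from where it was at the start of the episode below 0.02 m); the robot touches nothing.
It fails at once if the keeper is shoved more than 12 mm (distance of keeper from where it was at the start of the episode above 0.012 m).
It fails at once if the steamer insert, rolling pin or salt shaker is moved more than 20 mm (distance of any of steamer, pin, shaker from where it was at the start of the episode above 0.02 m).
It also fails if it takes over 72 s, if anything falls off the work surface, if the arm or the gripper's body presses on something with over 40 N, if the wrist force passes 120 N, or if a joint passes its speed limit or range.

## Working session

There is one attempt and no reset: what is moved stays moved. The work goes in short steps, Python scripts to look and compute and a tool call to move; the robot and the scene stay as the last step left them, time stands still between calls to the robot, and variables do not carry over. Pictures are saved under pics/ and viewed, about 8 in all and at most 12, crops included, and the job is handed in when it is done.

Besides the shell and the picture viewer there is one more tool, called after "Request:" as a command line: name --argument value ..., lists and objects as JSON in quotes. apply_moves: Moves the arm, as the interface text tells. Its arguments: {"type":"object","properties":{"increments":{"type":"array"}},"required":["increments"]}

```bash
ls; mkdir -p pics; cat > h.py <<'E'
import numpy as np, cv2
from cell import readout, read_camera, env, nets
def K(p):
    f=p['img'].shape[0]/2/np.tan(np.radians(p['vfov'])/2)
    return np.array([[f,0,p['cx']],[0,f,p['cy']],[0,0,1.]])
def Rtool(s):
    r,pi,y=s['tcp_rot']
    c=lambda v:cv2.Rodrigues(np.array(v,float))[0]
    return c([0,0,y])@c([0,pi,0])@c([r,0,0])
def shot(n):
    s=readout.state(); p=read_camera(n)
    if n=='wrist':
        T=np.eye(4);T[:3,:3]=Rtool(s);T[:3,3]=s['eef_pos']
        W=T@np.array(p['mount']); R=W[:3,:3].T; t=-R@W[:3,3]
    else:
        R=cv2.Rodrigues(np.array(p['rvec'],float))[0]; t=np.array(p['tvec'],float).ravel()
    p['R'],p['t']=R,t
    return p
def c2w(p,x): return p['R'].T@(np.array(x)-p['t'])
def px2w(p,uv,z):
    u=cv2.undistortPoints(np.array(uv,float).reshape(-1,1,2),K(p),np.array(p['distortion'],float)).reshape(-1,2)
    d=np.c_[u,np.ones(len(u))]@p['R']; c=-p['R'].T@p['t']
    return c+d*((z-c[2])/d[:,2])[:,None]
def w2px(p,X): return cv2.projectPoints(np.array(X,float).reshape(-1,1,3),cv2.Rodrigues(p['R'])[0],p['t'],K(p),np.array(p['distortion'],float))[0].reshape(-1,2)
def save(p,n,crop=None,k=1):
    im=p['img'][:,:,::-1]
    if crop: a,b,c,d=crop; im=im[b:d,a:c]
    cv2.imwrite('pics/'+n,cv2.resize(im,None,fx=k,fy=k,interpolation=cv2.INTER_CUBIC))
E
python3 - <<'E'
from h import *
s=readout.state();print(s['t'],s['eef_pos'],s['tcp_rot'],s['opening'],s['ft_force'],env.grip_point_offset)
ims=[]
for n in('top','side'):
    p=shot(n); save(p,n+'0.png'); print(n,-p['R'].T@p['t'])
    for th in('keeper','shelf','inside','tray','steamer','pin','shaker'):
        print(th,[(np.round(c2w(p,d['point'])),np.round(w2px(p,c2w(p,d['point']))[0]),round(d['confidence'],2)) for d in nets.mark_of(p,th)][:4])
E
```

```text
pics
0.0 [ 236.31338602 -578.32637359  214.05713677] [-1.57191770e+00  1.16524704e-04 -2.75371255e+00] 0.9982375030589309 [ 0.0986125  -0.29300401  0.37477677] 18.8
top [ 350.44969919   53.31024046 1070.3050673 ]
keeper [(array([678., -49.,  -1.]), array([310., 175.]), 0.64)]
shelf [(array([572., -53.,  29.]), array([312., 211.]), 0.95)]
inside []
tray [(array([ 386., -339.,    3.]), array([420., 286.]), 0.98), (array([567., -88.,  32.]), array([326., 213.]), 0.78), (array([357.,  84.,  -1.]), array([256., 294.]), 0.78)]
steamer [(array([635., 271.,  -3.]), array([190., 186.]), 0.74)]
pin [(array([ 609., -301.,    0.]), array([403., 202.]), 0.85)]
shaker [(array([ 751., -180.,    1.]), array([358., 150.]), 0.69)]
side [ 418.23990237 1009.04774598  606.11136708]
keeper [(array([683., -42.,  -3.]), array([248., 199.]), 0.62)]
shelf [(array([573., -53.,  25.]), array([292., 191.]), 0.6)]
inside [(array([683., -43.,  -4.]), array([248., 199.]), 0.35)]
tray [(array([564., -84.,  28.]), array([298., 185.]), 0.97), (array([358.,  86.,   1.]), array([379., 239.]), 0.69), (array([ 384., -341.,    3.]), array([371., 158.]), 0.61)]
steamer [(array([627., 269.,  -2.]), array([239., 277.]), 0.66)]
pin [(array([ 607., -300.,   -0.]), array([294., 158.]), 0.68)]
shaker [(array([ 752., -182.,    1.]), array([235., 171.]), 0.78)]
```

View pics/top0.png

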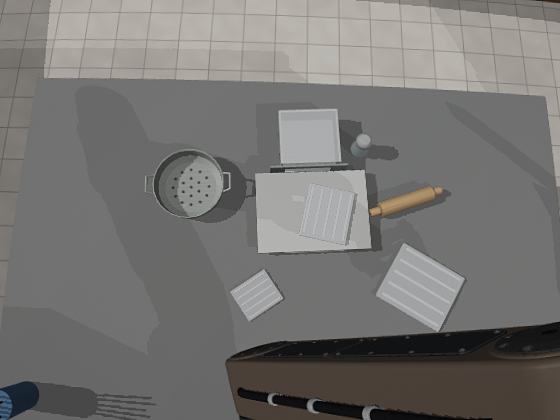

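View pics/side0.png

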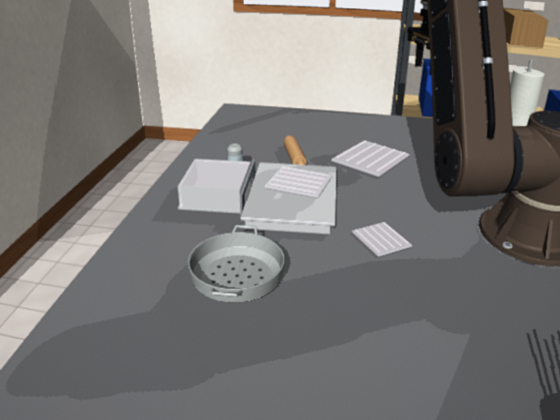

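The three tray-like things in the top view are small at (256,294), middle at (326,213) on the shelf, and large at (420,286). The one on the shelf fits the task: it is middle-sized and lies on the feed shelf with five ridges.

```bash
python3 - <<'E'
from h import *
p=shot('wrist');print(np.round(p['mount'],3),p['vfov'],p['distortion'],p['cx'],p['cy'])
p=shot('top');save(p,'c1.png',(240,95,385,260),4)
E
```

```text
[[ 1.00000e-03  9.67000e-01  2.56000e-01 -7.24140e+01]
 [-0.00000e+00 -2.56000e-01  9.67000e-01 -1.70396e+02]
 [ 1.00000e+00 -1.00000e-03 -0.00000e+00 -2.99000e-01]
 [ 0.00000e+00  0.00000e+00  0.00000e+00  1.00000e+00]] 62.7684820910555 [-0.02067193  0.          0.          0.          0.        ] 275.14845301537486 208.6701234614107
```

View pics/c1.png

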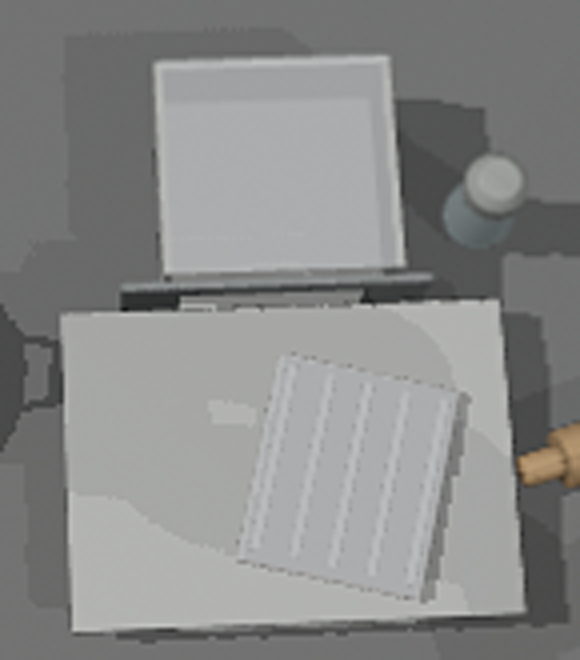

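```bash
python3 - <<'E'
from h import *
p=shot('top')
q=lambda l,z:px2w(p,np.array(l)/4+[240,95],z)[:,:2]
S=q([(72,632),(525,612),(500,300),(60,313)],30);T=q([(285,353),(467,395),(420,600),(240,560)],40);P=q([(122,287),(432,276)],62)
print(S.round(),'\n',T.round(),'\n',P.round())
a=lambda d:np.degrees(np.arctan2(d[1],d[0])).round(1)
print('shelf',S.mean(0),a(S[2]-S[1]),a(S[3]-S[0]),a(S[0]-S[1])-90,a(S[3]-S[2])-90, 'plate',P.mean(0),np.linalg.norm(P[1]-P[0]),a(P[0]-P[1])-90)
print('tray',T.mean(0),a(T[0]-T[3]),a(T[1]-T[2]),np.linalg.norm(T[0]-T[3]),np.linalg.norm(T[0]-T[1]))
E
```

```text
[[ 458.   83.]
 [ 479. -205.]
 [ 686. -192.]
 [ 667.   98.]] 
 [[ 642.  -49.]
 [ 618. -167.]
 [ 484. -136.]
 [ 506.  -22.]] 
 [[ 676.   58.]
 [ 690. -141.]]
shelf [572.60144338 -54.09845616] 3.6 4.2 4.200000000000003 3.700000000000003 plate [683.0129432  -41.37053411] 199.1129497388406 4.099999999999994
tray [562.30956951 -93.36996017] -11.2 -13.1 138.78274199554883 120.76196049208683
```

```bash
cat >> h.py <<'E'
from scipy.spatial.transform import Rotation as Ro
def plan(xyz,yawdeg,n,tilt=0,dt=None):
    """print n rows (cm, deg) to go to world xyz, tool down with yaw (tilt about tool z)"""
    s=readout.state(); R0=Ro.from_matrix(Rtool(s)); p0=np.array(s['eef_pos'])
    Rt=Ro.from_euler('z',yawdeg,degrees=True)*Ro.from_euler('x',-90,degrees=True)*Ro.from_euler('z',tilt,degrees=True)
    # go round by yaw the short way
    rv=(R0.inv()*Rt).as_rotvec()
    d=(np.array(xyz)-p0)/n
    out=[]
    for k in range(n):
        R=R0*Ro.from_rotvec(rv*k/n)
        out.append([list(np.round(R.inv().apply(d)/10,2)),list(np.round(np.degrees(rv/n),1))])
    print('cur',p0.round(1),np.degrees(s['tcp_rot']).round(1),'F',np.round(s['ft_force'],1),'op',round(s['opening'],3),'t',round(s['t'],2))
    for r in out: print(r)
KY=4.0; KO=np.array([677.3,-46.8])
def k2w(x,y): c,s=np.cos(np.radians(KY)),np.sin(np.radians(KY)); return KO+[c*x-s*y,s*x+c*y]
E
python3 -c "
from h import *
plan([518,-84,200],-12,15)"
```

```text
cur [ 236.4 -578.6  214.7] [ -90.    -0.  -157.8] F [-0.2 -0.8 -0.2] op 0.999 t 0.95
[[np.float64(-2.98), np.float64(0.1), np.float64(-2.34)], [np.float64(-0.0), np.float64(-9.7), np.float64(0.0)]]
[[np.float64(-3.34), np.float64(0.1), np.float64(-1.81)], [np.float64(-0.0), np.float64(-9.7), np.float64(0.0)]]
[[np.float64(-3.59), np.float64(0.1), np.float64(-1.22)], [np.float64(-0.0), np.float64(-9.7), np.float64(0.0)]]
[[np.float64(-3.75), np.float64(0.1), np.float64(-0.59)], [np.float64(-0.0), np.float64(-9.7), np.float64(0.0)]]
[[np.float64(-3.79), np.float64(0.1), np.float64(0.05)], [np.float64(-0.0), np.float64(-9.7), np.float64(0.0)]]
[[np.float64(-3.73), np.float64(0.1), np.float64(0.69)], [np.float64(-0.0), np.float64(-9.7), np.float64(0.0)]]
[[np.float64(-3.56), np.float64(0.1), np.float64(1.31)], [np.float64(-0.0), np.float64(-9.7), np.float64(0.0)]]
[[np.float64(-3.29), np.float64(0.1), np.float64(1.89)], [np.float64(-0.0), np.float64(-9.7), np.float64(0.0)]]
[[np.float64(-2.92), np.float64(0.1), np.float64(2.42)], [np.float64(-0.0), np.float64(-9.7), np.float64(0.0)]]
[[np.float64(-2.47), np.float64(0.1), np.float64(2.88)], [np.float64(-0.0), np.float64(-9.7), np.float64(0.0)]]
[[np.float64(-1.95), np.float64(0.1), np.float64(3.25)], [np.float64(-0.0), np.float64(-9.7), np.float64(0.0)]]
[[np.float64(-1.37), np.float64(0.1), np.float64(3.54)], [np.float64(-0.0), np.float64(-9.7), np.float64(0.0)]]
[[np.float64(-0.76), np.float64(0.1), np.float64(3.72)], [np.float64(-0.0), np.float64(-9.7), np.float64(0.0)]]
[[np.float64(-0.12), np.float64(0.1), np.float64(3.79)], [np.float64(-0.0), np.float64(-9.7), np.float64(0.0)]]
[[np.float64(0.52), np.float64(0.1), np.float64(3.76)], [np.float64(-0.0), np.float64(-9.7), np.float64(0.0)]]
```

Request:
apply_moves --increments '[[[-3.0,0.1,-2.3],[0,-9.7,0],1.4],[[-3.3,0.1,-1.8],[0,-9.7,0],1.4],[[-3.6,0.1,-1.2],[0,-9.7,0],1.4],[[-3.7,0.1,-0.6],[0,-9.7,0],1.4],[[-3.8,0.1,0],[0,-9.7,0],1.4]]'

```text
t: 1.58
eef_pos: [329.5, -410.9, 209.1]
tcp_rot: [-1.57, -0.001, -1.885]
ft_force: [0.3, -0.8, 0.5]
opening: 0.533
```

Request:
apply_moves --increments '[[[-3.7,0.1,0.7],[0,-9.7,0],1.4],[[-3.6,0.1,1.3],[0,-9.7,0],1.4],[[-3.3,0.1,1.9],[0,-9.7,0],1.4],[[-2.9,0.1,2.4],[0,-9.7,0],1.4],[[-2.5,0.1,2.9],[0,-9.7,0],1.4]]'

```text
t: 2.2
eef_pos: [420.8, -237.5, 204.6]
tcp_rot: [-1.57, -0.003, -1.01]
ft_force: [-0.3, -0.1, -0.7]
opening: 0.146
```

Request:
apply_moves --increments '[[[-1.9,0.1,3.2],[0,-9.7,0],1.4],[[-1.4,0.1,3.5],[0,-9.7,0],1.4],[[-0.8,0.1,3.7],[0,-9.7,0],1.4],[[-0.1,0.1,3.8],[0,-9.7,0],1.4],[[0.5,0.1,3.8],[0,-9.7,0],1.4]]'

```text
t: 2.82
eef_pos: [506.6, -61.9, 200.0]
tcp_rot: [-1.573, -0.004, -0.135]
ft_force: [1.1, -0.7, -0.3]
opening: 0.142
```

```bash
python3 -c "
from h import *
plan([518,-84,110],-12,5)
p=shot('wrist');save(p,'w1.png')
for th in ('tray','keeper','shelf'):print(th,[(np.round(c2w(p,d['point'])),np.round(w2px(p,c2w(p,d['point']))[0]),round(d['confidence'],2)) for d in nets.mark_of(p,th)][:3])"
```

```text
cur [506.6 -61.9 200. ] [-90.2  -0.3  -7.7] F [ 1.1 -0.7 -0.3] op 0.142 t 2.83
[[np.float64(0.28), np.float64(1.8), np.float64(-0.4)], [np.float64(0.0), np.float64(0.9), np.float64(0.1)]]
[[np.float64(0.28), np.float64(1.8), np.float64(-0.4)], [np.float64(0.0), np.float64(0.9), np.float64(0.1)]]
[[np.float64(0.29), np.float64(1.8), np.float64(-0.4)], [np.float64(0.0), np.float64(0.9), np.float64(0.1)]]
[[np.float64(0.3), np.float64(1.8), np.float64(-0.39)], [np.float64(0.0), np.float64(0.9), np.float64(0.1)]]
[[np.float64(0.31), np.float64(1.8), np.float64(-0.39)], [np.float64(0.0), np.float64(0.9), np.float64(0.1)]]
tray [(array([564., -87.,  37.]), array([258., 248.]), 0.94), (array([355.,  84.,  -2.]), array([402.,  12.]), 0.66)]
keeper []
shelf []
```

View pics/w1.png

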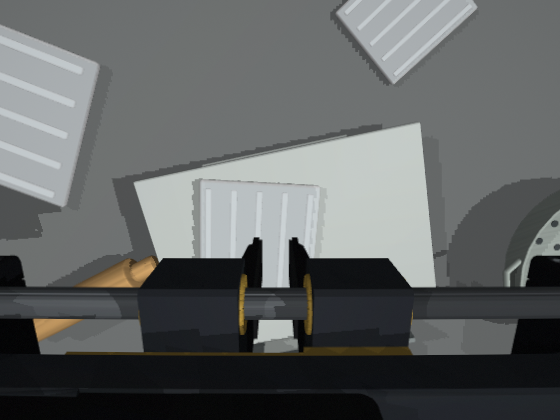

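The wrist view shows the tray centred near (258,250), but the gripper hides the plate side. I'll turn the tool half a turn so that the camera looks from the slot side.

Request:
apply_moves --increments '[[[0,0,0],[0,9.4,0],1.4],[[0,0,0],[0,9.4,0],1.4],[[0,0,0],[0,9.4,0],1.4],[[0,0,0],[0,9.4,0],1.4],[[0,0,0],[0,9.4,0],1.4]]'

```text
t: 3.65
eef_pos: [504.1, -67.8, 200.3]
tcp_rot: [-1.57, -0.005, -1.002]
ft_force: [-0.7, 0.0, -0.4]
opening: 0.147
```

Request:
apply_moves --increments '[[[0,0,0],[0,9.4,0],1.4],[[0,0,0],[0,9.4,0],1.4],[[0,0,0],[0,9.4,0],1.4],[[0,0,0],[0,9.4,0],1.4],[[0,0,0],[0,9.4,0],1.4]]'

```text
t: 4.28
eef_pos: [502.0, -73.7, 200.8]
tcp_rot: [-1.566, -0.004, -1.867]
ft_force: [0.8, -0.0, -0.3]
opening: 0.148
```

Request:
apply_moves --increments '[[[0,0,0],[0,9.4,0],1.4],[[0,0,0],[0,9.4,0],1.4],[[0,0,0],[0,9.4,0],1.4],[[0,0,0],[0,9.4,0],1.4],[[0,0,0],[0,9.4,0],1.4]]'

```text
t: 4.9
eef_pos: [499.8, -79.6, 201.3]
tcp_rot: [-1.564, 0.001, -2.732]
ft_force: [0.2, 0.7, -0.5]
opening: 0.149
```

Request:
apply_moves --increments '[[[0,0,0],[0,9.4,0],1.4],[[0,0,0],[0,9.4,0],1.4],[[0,0,0],[0,9.4,0],1.4],[[0,0,0],[0,9.4,0],1.4],[[0,0,0],[0,9.4,0],1.4]]'

```text
t: 5.52
eef_pos: [497.5, -85.5, 201.9]
tcp_rot: [-1.567, 0.006, 2.686]
ft_force: [-0.6, 0.5, 0.4]
opening: 0.146
```

```bash
python3 -c "
from h import *
plan([518,-84,120],168,5)
p=shot('wrist');save(p,'w2.png')
print(w2px(p,[[*k2w(5,105),62],[*k2w(5,-95),62]]).round())
for th in ('tray','keeper','shelf'):print(th,[(np.round(c2w(p,d['point'])),np.round(w2px(p,c2w(p,d['point']))[0]),round(d['confidence'],2)) for d in nets.mark_of(p,th)][:3])"
```

```text
cur [497.5 -85.5 201.9] [-89.8   0.3 153.9] F [-0.6  0.5  0.4] op 0.146 t 5.53
[[np.float64(-0.35), np.float64(1.64), np.float64(-0.21)], [np.float64(-0.1), np.float64(-2.8), np.float64(-0.1)]]
[[np.float64(-0.36), np.float64(1.64), np.float64(-0.19)], [np.float64(-0.1), np.float64(-2.8), np.float64(-0.1)]]
[[np.float64(-0.37), np.float64(1.64), np.float64(-0.18)], [np.float64(-0.1), np.float64(-2.8), np.float64(-0.1)]]
[[np.float64(-0.38), np.float64(1.64), np.float64(-0.16)], [np.float64(-0.1), np.float64(-2.8), np.float64(-0.1)]]
[[np.float64(-0.39), np.float64(1.64), np.float64(-0.13)], [np.float64(-0.1), np.float64(-2.8), np.float64(-0.1)]]
[[ 36.  91.]
 [232. -43.]]
tray [(array([564., -89.,  36.]), array([248., 131.]), 0.63), (array([ 384., -334.,    0.]), array([522., 180.]), 0.56)]
keeper [(array([675., -50.,   1.]), array([164.,  45.]), 0.84)]
shelf []
```

View pics/w2.png

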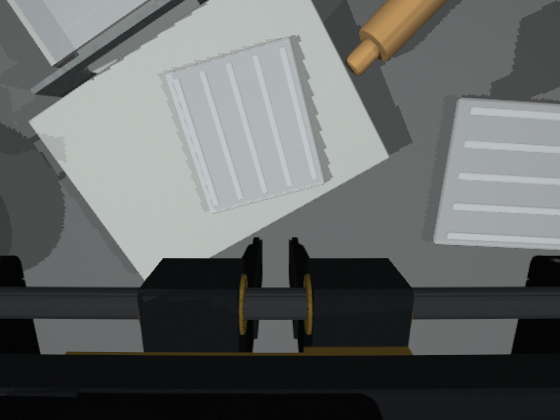

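```bash
python3 -c "
from h import *
p=shot('wrist')
T=px2w(p,[(168,77),(294,38),(324,183),(210,213)],38)[:,:2];print(T.round(1))
a=lambda d:np.degrees(np.arctan2(d[1],d[0])).round(1)
print(T.mean(0),a(T[0]-T[3]),a(T[1]-T[2]),a(T[0]-T[1])-90,a(T[3]-T[2])-90,np.linalg.norm(T[0]-T[3]),np.linalg.norm(T[0]-T[1]))
# ridge ends: middle ridge
M=px2w(p,[(231,67),(263,190)],42)[:,:2];print(M.round(1),a(M[0]-M[1]),M.mean(0))
M=px2w(p,[(36,91)],62);print(M)
"
```

```text
[[ 638.6  -43.3]
 [ 618.7 -161.4]
 [ 486.5 -133. ]
 [ 507.9  -17.1]]
[562.92506128 -88.70148428] -11.3 -12.1 -9.599999999999994 -10.5 133.30257410793385 119.69873079337017
[[620.5 -99.6]
 [506.8 -76.1]] -11.7 [563.64775259 -87.82954154]
[[673.3330012   60.37788832  62.        ]]
```

```bash
python3 -c "
from h import *
plan([519,-79,70],168.7,5)"
```

```text
cur [497.8 -84.8 201.8] [-89.8   0.3 154.5] F [-0.6 -0.2  0.4] op 0.15 t 5.78
[[np.float64(-0.32), np.float64(2.64), np.float64(-0.3)], [np.float64(-0.1), np.float64(-2.8), np.float64(-0.1)]]
[[np.float64(-0.34), np.float64(2.64), np.float64(-0.28)], [np.float64(-0.1), np.float64(-2.8), np.float64(-0.1)]]
[[np.float64(-0.35), np.float64(2.64), np.float64(-0.26)], [np.float64(-0.1), np.float64(-2.8), np.float64(-0.1)]]
[[np.float64(-0.37), np.float64(2.64), np.float64(-0.24)], [np.float64(-0.1), np.float64(-2.8), np.float64(-0.1)]]
[[np.float64(-0.38), np.float64(2.64), np.float64(-0.22)], [np.float64(-0.1), np.float64(-2.8), np.float64(-0.1)]]
```

Request:
apply_moves --increments '[[[-0.4,3.2,-0.3],[0,-3.2,0],1.4],[[-0.4,3.2,-0.3],[0,-3.2,0],1.4],[[-0.4,3.2,-0.3],[0,-3.2,0],1.4],[[-0.4,3.0,-0.2],[-0.1,-3.2,-0.1],1.4],[[-0.4,2.0,-0.2],[-0.1,-2.5,-0.1],1.4]]'

```text
t: 6.4
eef_pos: [523.2, -81.2, 53.7]
tcp_rot: [-1.568, 0.006, 2.985]
ft_force: [-0.1, 0.9, 0.2]
opening: 0.144
```

```bash
python3 -c "
from h import *
plan([519,-79,45],168.7,4)
p=shot('wrist');save(p,'w3.png')"
```

```text
cur [523.2 -81.2  53.7] [-89.8   0.4 171. ] F [-0.1  0.9  0.2] op 0.144 t 6.4
[[np.float64(0.11), np.float64(0.22), np.float64(-0.04)], [np.float64(-0.0), np.float64(0.6), np.float64(-0.1)]]
[[np.float64(0.11), np.float64(0.22), np.float64(-0.04)], [np.float64(-0.0), np.float64(0.6), np.float64(-0.1)]]
[[np.float64(0.11), np.float64(0.22), np.float64(-0.04)], [np.float64(-0.0), np.float64(0.6), np.float64(-0.1)]]
[[np.float64(0.11), np.float64(0.22), np.float64(-0.04)], [np.float64(-0.0), np.float64(0.6), np.float64(-0.1)]]
```

View pics/w3.png

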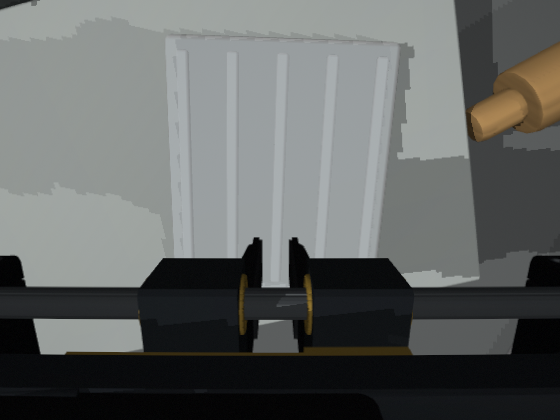

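The middle ridge runs from (282,55) to (275,285), between the fingertips at (255,240) and (297,240). I'll descend.

Request:
apply_moves --increments '[[[0.1,0.4,0],[0,0.6,-0.1],1.4],[[0.1,0.4,0],[0,0.6,-0.1],1.4],[[0,0.2,0],[0,0.6,-0.1],1.4],[[0,0.1,0],[0,0.3,0],1.4],[[0,0.1,0],[0,0,0],1.4]]'

```text
t: 7.08
eef_pos: [521.2, -81.3, 41.2]
tcp_rot: [-1.568, 0.001, 2.948]
ft_force: [0.3, 0.3, 0.3]
opening: 0.147
```

Request:
apply_moves --increments '[[[0,0.05,0],[0,0,0],1.4],[[0,0.05,0],[0,0,0],1.4],[[0,0.05,0],[0,0,0],1.4],[[0,0.05,0],[0,0,0],1.4],[[0,0,0],[0,0,0],1.4]]'

```text
t: 7.7
eef_pos: [521.4, -81.3, 39.3]
tcp_rot: [-1.568, 0.001, 2.948]
ft_force: [-0.1, -0.3, 0.1]
opening: 0.149
```

Request:
apply_moves --increments '[[[0,0.04,0],[0,0,0],1.4],[[0,0,0],[0,0,0],0.3],[[0,0,0],[0,0,0],0.3],[[0,0,0],[0,0,0],0.3],[[0,0,0],[0,0,0],0.3]]'

```text
t: 8.32
eef_pos: [521.4, -81.3, 38.9]
tcp_rot: [-1.568, 0.001, 2.948]
ft_force: [-0.1, 0.1, -0.2]
opening: 0.055
```

```bash
python3 -c "
from h import *
print(k2w(-127.4,5));plan([*k2w(-127.4,5),38.9],184,10)"
```

```text
[549.86155763 -50.6991545 ]
cur [521.4 -81.3  38.9] [-8.980e+01  1.000e-01  1.689e+02] F [-0.1  0.1 -0.2] op 0.055 t 8.32
[[np.float64(-0.22), np.float64(-0.0), np.float64(-0.35)], [np.float64(-0.0), np.float64(-1.5), np.float64(-0.0)]]
[[np.float64(-0.23), np.float64(-0.0), np.float64(-0.35)], [np.float64(-0.0), np.float64(-1.5), np.float64(-0.0)]]
[[np.float64(-0.24), np.float64(-0.0), np.float64(-0.34)], [np.float64(-0.0), np.float64(-1.5), np.float64(-0.0)]]
[[np.float64(-0.25), np.float64(-0.0), np.float64(-0.34)], [np.float64(-0.0), np.float64(-1.5), np.float64(-0.0)]]
[[np.float64(-0.26), np.float64(-0.0), np.float64(-0.33)], [np.float64(-0.0), np.float64(-1.5), np.float64(-0.0)]]
[[np.float64(-0.27), np.float64(-0.0), np.float64(-0.32)], [np.float64(-0.0), np.float64(-1.5), np.float64(-0.0)]]
[[np.float64(-0.27), np.float64(-0.0), np.float64(-0.32)], [np.float64(-0.0), np.float64(-1.5), np.float64(-0.0)]]
[[np.float64(-0.28), np.float64(-0.0), np.float64(-0.31)], [np.float64(-0.0), np.float64(-1.5), np.float64(-0.0)]]
[[np.float64(-0.29), np.float64(-0.0), np.float64(-0.3)], [np.float64(-0.0), np.float64(-1.5), np.float64(-0.0)]]
[[np.float64(-0.3), np.float64(-0.0), np.float64(-0.29)], [np.float64(-0.0), np.float64(-1.5), np.float64(-0.0)]]
```

Request:
apply_moves --increments '[[[-0.2,0,-0.35],[0,-1.5,0],0.3],[[-0.2,0,-0.35],[0,-1.5,0],0.3],[[-0.2,0,-0.35],[0,-1.5,0],0.3],[[-0.2,0,-0.35],[0,-1.5,0],0.3],[[-0.2,0,-0.35],[0,-1.5,0],0.3]]'

```text
t: 8.95
eef_pos: [534.4, -64.4, 38.8]
tcp_rot: [-1.568, 0.001, 3.088]
ft_force: [-0.1, -1.3, 0.7]
opening: 0.058
```

Request:
apply_moves --increments '[[[-0.2,0,-0.3],[0,-1.5,0],0.3],[[-0.2,0,-0.3],[0,-1.5,0],0.3],[[-0.2,0,-0.3],[0,-1.5,0],0.3],[[-0.2,0,-0.3],[0,-1.5,0],0.3],[[-0.2,0,-0.3],[0,-1.0,0],0.3]]'

```text
t: 9.57
eef_pos: [545.2, -48.3, 38.8]
tcp_rot: [-1.568, 0.001, -3.064]
ft_force: [-0.4, -1.0, 1.0]
opening: 0.057
```

```bash
python3 -c "
from h import *
plan([*k2w(-127.4,5),38.9],184,5)
p=shot('wrist');save(p,'w4.png',k=1.4)"
```

```text
cur [545.2 -48.3  38.8] [ -89.8    0.  -175.6] F [-0.4 -1.   1. ] op 0.057 t 9.57
[[np.float64(-0.09), np.float64(-0.0), np.float64(0.06)], [np.float64(-0.0), np.float64(0.1), np.float64(-0.0)]]
[[np.float64(-0.09), np.float64(-0.0), np.float64(0.06)], [np.float64(-0.0), np.float64(0.1), np.float64(-0.0)]]
[[np.float64(-0.09), np.float64(-0.0), np.float64(0.06)], [np.float64(-0.0), np.float64(0.1), np.float64(-0.0)]]
[[np.float64(-0.09), np.float64(-0.0), np.float64(0.06)], [np.float64(-0.0), np.float64(0.1), np.float64(-0.0)]]
[[np.float64(-0.09), np.float64(-0.0), np.float64(0.06)], [np.float64(-0.0), np.float64(0.1), np.float64(-0.0)]]
```

View pics/w4.png

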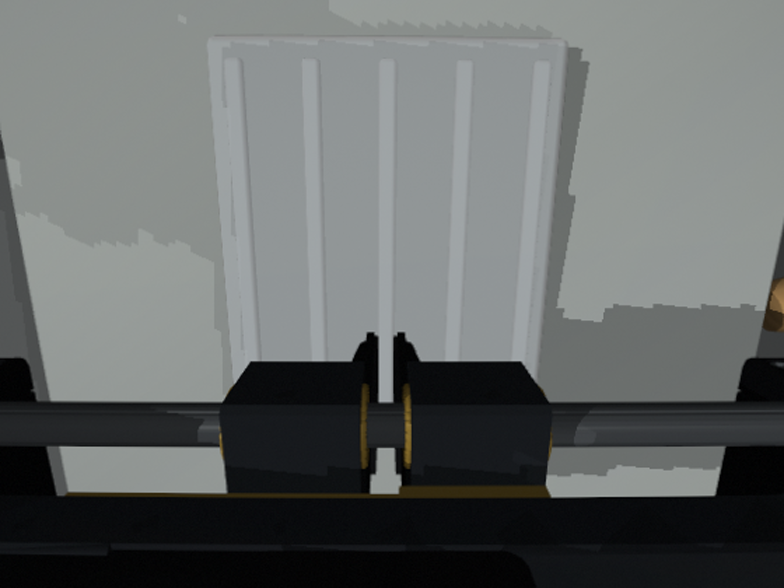

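The tray is held and roughly square, but the plate is out of view, so I'll nudge it forward, release, and rise to compare tray and plate in one picture.

Request:
apply_moves --increments '[[[-0.1,0,0.05],[0,0,0],0.3],[[-0.1,0,0.05],[0,0,0],0.3],[[-0.1,0,0.05],[0,0,0],0.3],[[0,0,0],[0,0,0],0.3],[[0,0,0],[0,0,0],1.4]]'

```text
t: 10.25
eef_pos: [548.1, -49.0, 38.8]
tcp_rot: [-1.568, -0.0, -3.063]
ft_force: [0.9, -1.1, 0.4]
opening: 0.11
```

Request:
apply_moves --increments '[[[0,0,0],[0,0,0],1.4],[[0,-0.4,0],[0,0,0],1.4],[[0,-2,0],[0,0,0],1.4],[[-0.5,-4,0],[0,0,0],1.4],[[-1,-4,0],[0,0,0],1.4]]'

```text
t: 10.88
eef_pos: [562.3, -47.7, 143.5]
tcp_rot: [-1.569, -0.005, -3.064]
ft_force: [-0.4, 0.6, 0.5]
opening: 0.148
```

Request:
apply_moves --increments '[[[-0.5,-1,0],[0,0,0],1.4],[[0,0,0],[0,0,0],1.4],[[0,0,0],[0,0,0],1.4],[[0,0,0],[0,0,0],1.4],[[0,0,0],[0,0,0],1.4]]'

```text
t: 11.5
eef_pos: [567.1, -47.3, 153.2]
tcp_rot: [-1.569, -0.005, -3.064]
ft_force: [-0.0, 0.4, -0.4]
opening: 0.146
```

```bash
python3 -c "
from h import *
p=shot('wrist');save(p,'w5.png',k=1.4);np.savez('w5.npz',**{k:np.array(v) for k,v in p.items()})
plan([*k2w(-127.4,5),38.9],184,5)
print(w2px(p,[[*k2w(5,105),62],[*k2w(5,-95),62]]).round())"
```

```text
cur [567.1 -47.3 153.2] [ -89.9   -0.3 -175.6] F [-0.7  0.1  0.1] op 0.147 t 11.55
[[np.float64(0.34), np.float64(2.29), np.float64(0.04)], [np.float64(-0.0), np.float64(0.1), np.float64(0.1)]]
[[np.float64(0.34), np.float64(2.29), np.float64(0.04)], [np.float64(-0.0), np.float64(0.1), np.float64(0.1)]]
[[np.float64(0.34), np.float64(2.29), np.float64(0.04)], [np.float64(-0.0), np.float64(0.1), np.float64(0.1)]]
[[np.float64(0.34), np.float64(2.29), np.float64(0.04)], [np.float64(-0.0), np.float64(0.1), np.float64(0.1)]]
[[np.float64(0.35), np.float64(2.29), np.float64(0.04)], [np.float64(-0.0), np.float64(0.1), np.float64(0.1)]]
[[138.  54.]
 [421.  56.]]
```

View pics/w5.png

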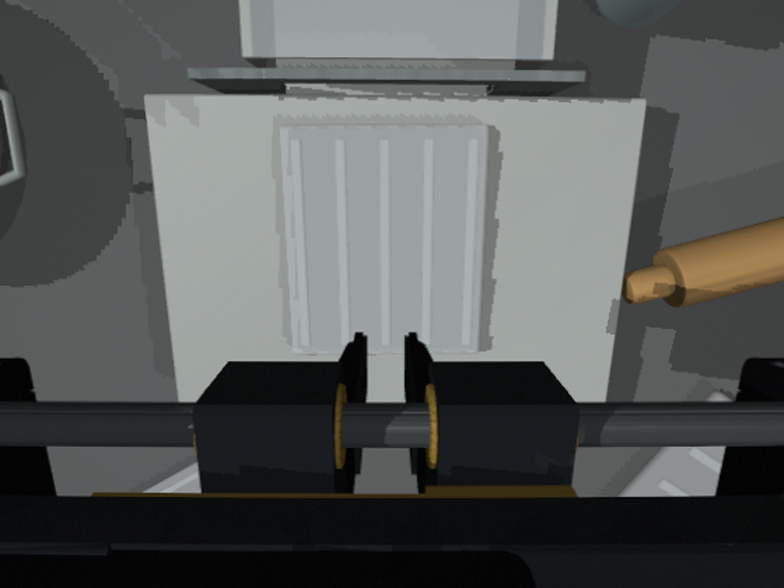

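Plate top ends are near (189,72) and (586,74), the slot's lower opening runs from (287,90) to (492,93), and the tray's front edge from (281,127) to (489,125). I'll refine these numerically from the pixel profiles.

```bash
python3 -c "
from h import *
p=dict(np.load('w5.npz'));g=cv2.GaussianBlur(cv2.cvtColor(p['img'],cv2.COLOR_RGB2GRAY),(3,3),0).astype(int)
for r in (52,53,54,56): print(r,'L',g[r,128:148],'R',g[r,408:428])
for r in (62,63,64,65,66): print(r,'L',g[r,196:216],'R',g[r,340:364])
for r in (100,130,160,200,235): print(r,'L',g[r,190:220],'R',g[r,330:356])
"
```

```text
52 L [ 85  85  85  85  86  92 104 112 114 114 114 114 113 113 112 108 105 104
 104 103] R [120 119 117 115 113 111 109 109 107  98  79  62  57  58  61  63  65  66
  66  65]
53 L [ 85  85  85  85  86  92 103 112 114 114 114 114 113 113 113 110 106 104
 104 103] R [121 120 118 116 114 112 110 110 107  96  77  61  57  58  61  64  65  66
  66  65]
54 L [ 85  85  85  85  86  91 101 109 111 111 111 111 111 112 113 111 107 104
 104 103] R [121 120 118 116 114 112 110 110 107  93  73  60  57  58  62  65  66  65
  65  65]
56 L [85 85 85 85 85 86 87 84 80 76 73 70 69 71 74 75 73 70 69 69] R [121 120 118 115 113 111 110 110 106  91  70  58  57  58  62  65  66  66
  65  65]
62 L [ 43  43  43  41  36  33  33  49  94 137 142 125 117 117 117 116 116 117
 123 132] R [107 107 107 106 106 106 100  79  53  39  43  55  52  40  35  37  39  41
  42  42  42  43  43  43]
63 L [ 39  40  40  38  35  33  33  50  91 127 130 114 107 107 107 106 106 107
 109 114] R [107 107 106 106 107 107  98  74  47  39  48  57  50  39  37  39  41  42
  42  42  42  42  43  42]
64 L [ 35  34  34  34  33  33  34  50  85 110 114 1
[... 1005 characters left out ...]
7 167 167 167 166 161 154 152 151 151 151 152 158 168 172 171 168
 162 160 164 171 174 175 174 170 163 155 155 158] R [159 159 164 171 174 175 175 173 168 161 157 159 161 161 154 140 124 116
 117 118 118 118 118 118 118 124]
200 L [166 166 166 166 166 166 166 165 160 153 150 150 150 150 151 158 167 172
 172 171 167 163 166 172 175 175 174 171 163 155] R [162 167 173 175 175 174 171 164 159 159 161 161 155 141 125 116 117 118
 118 118 118 119 120 126 142 158]
235 L [164 163 163 163 163 164 164 163 163 164 163 158 151 148 149 148 149 154
 163 169 171 170 167 163 166 172 175 175 174 169] R [171 174 175 175 174 169 164 161 161 161 158 147 131 120 118 118 118 118
 124 141 158 164 164 164 164 164]
```

```bash
python3 -c "
from h import *
p=dict(np.load('w5.npz'))
a=lambda d:np.degrees(np.arctan2(d[1],d[0])).round(2)
P=px2w(p,[(133.9,53),(417.9,54.5)],62)[:,:2];print('plate',P.round(1),P.mean(0),np.linalg.norm(P[0]-P[1]),a(P[0]-P[1])-90)
L=px2w(p,[(199.3,100),(201.8,130),(203.7,160),(205.4,200),(207.6,235)],38)[:,:2]
R=px2w(p,[(347.8,100),(346.5,130),(345.0,160),(343.3,200),(341.7,235)],38)[:,:2]
fl=np.polyfit(L[:,0],L[:,1],1);fr=np.polyfit(R[:,0],R[:,1],1)
print('yaw',np.degrees(np.arctan([fl[0],fr[0]])),'width',((L-R)[:,1]*np.cos(np.radians(4.4))).round(1))
S=px2w(p,[(104,67),(460,71),(427,285),(127,285)],30)[:,:2];print('shelf',S.round(1),a(S[0]-S[1])-90,a(S[1]-S[2]),a(S[0]-S[3]))
n=np.array([-np.sin(np.radians(4)),np.cos(np.radians(4))])
m=(L+R)/2
for yaw in (3.8,4.2):
  n=np.array([-np.sin(np.radians(yaw)),np.cos(np.radians(yaw))]);print('tray y minus plate y',((m-P.mean(0))@n).round(2))
print('nose',px2w(p,[(201,91),(348,90)],38)[:,:2])
"
```

```text
plate [[ 675.4   61.3]
 [ 689.8 -138.6]] [682.60299163 -38.62377073] 200.46221526854472 4.140000000000001
yaw [4.7230936  4.79243257] width [117.1 116.5 116.3 117.  116.9]
shelf [[ 667.6   98.1]
 [ 686.7 -186.7]
 [ 497.6 -196.1]
 [ 476.    86.1]] 3.8299999999999983 2.84 3.58
tray y minus plate y [ 1.53  0.82  0.42  0.08 -0.51]
tray y minus plate y [1.74 1.2  0.96 0.86 0.5 ]
nose [[654.45710532  18.41282631]
 [664.11801899 -97.01370793]]
```

Tray yaw is about 4.75° against the plate's 4.1°, and its lateral offset is about +0.7 mm. I'll regrip, turn −0.6°, and insert.

Request:
apply_moves --increments '[[[0.5,3.5,0.05],[0,0,0],1.4],[[0.5,3.5,0.05],[0,0,0],1.4],[[0.5,1.5,0.05],[0,0,0],1.4],[[0.3,0.5,0],[0,0,0],1.4],[[0.1,0.4,0],[0,0,0],1.4]]'

```text
t: 12.18
eef_pos: [547.6, -50.6, 56.5]
tcp_rot: [-1.569, -0.004, -3.064]
ft_force: [0.5, -0.3, 0.8]
opening: 0.148
```

```bash
python3 -c "
from h import *
plan([548,-49,38.8],184.5,5)"
```

```text
cur [547.6 -50.6  56.5] [ -89.9   -0.2 -175.6] F [ 0.5 -0.3  0.8] op 0.148 t 12.18
[[np.float64(-0.01), np.float64(0.35), np.float64(-0.03)], [np.float64(-0.0), np.float64(-0.0), np.float64(0.0)]]
[[np.float64(-0.01), np.float64(0.35), np.float64(-0.03)], [np.float64(-0.0), np.float64(-0.0), np.float64(0.0)]]
[[np.float64(-0.01), np.float64(0.35), np.float64(-0.03)], [np.float64(-0.0), np.float64(-0.0), np.float64(0.0)]]
[[np.float64(-0.01), np.float64(0.35), np.float64(-0.03)], [np.float64(-0.0), np.float64(-0.0), np.float64(0.0)]]
[[np.float64(-0.01), np.float64(0.35), np.float64(-0.03)], [np.float64(-0.0), np.float64(-0.0), np.float64(0.0)]]
```

Request:
apply_moves --increments '[[[0,0.6,-0.05],[0,0,0],1.4],[[0,0.5,-0.05],[0,0,0],1.4],[[0,0.4,-0.05],[0,0,0],1.4],[[0,0.1,0],[0,0,0],1.4],[[0,0.05,0],[0,0,0],1.4]]'

```text
t: 12.8
eef_pos: [548.4, -49.1, 40.0]
tcp_rot: [-1.569, -0.002, -3.064]
ft_force: [0.7, 0.2, 1.1]
opening: 0.147
```

Request:
apply_moves --increments '[[[0,0.06,0],[0,0,0],1.4],[[0,0.06,0],[0,0,0],1.4],[[0,0,0],[0,0,0],0.3],[[0,0,0],[0,0,0],0.3],[[0,0,0],[0,0,0],0.3]]'

```text
t: 13.42
eef_pos: [548.6, -49.1, 39.1]
tcp_rot: [-1.568, -0.001, -3.064]
ft_force: [0.6, -0.2, -0.6]
opening: 0.05
```

Request:
apply_moves --increments '[[[0,0,0],[0,0.3,0],0.3],[[0,0,0],[0,0.3,0],0.3],[[-0.2,0,0],[0,0,0],0.3],[[-0.2,0,0],[0,0,0],0.3],[[0,0,0],[0,0,0],0.3]]'

```text
t: 14.05
eef_pos: [552.6, -48.8, 39.0]
tcp_rot: [-1.569, -0.002, -3.075]
ft_force: [0.3, 0.0, -0.3]
opening: 0.058
```

```bash
python3 -c "
from h import *
s=readout.state();d=np.array(s['eef_pos'][:2])-KO;c,q=np.cos(np.radians(4.1)),np.sin(np.radians(4.1))
print('keeper frame tcp',d@[c,q],d@[-q,c]);print([ (k2w(x,0)) for x in (0,)])
plan([*(np.array(s['eef_pos'][:2])+10*np.array([c,q])),38.8],183.8,5)"
```

```text
keeper frame tcp -124.48622147938892 6.942916215088635
[array([677.3, -46.8])]
cur [552.6 -48.8  39. ] [-8.990e+01 -1.000e-01 -1.762e+02] F [ 0.3  0.  -0.3] op 0.058 t 14.05
[[np.float64(-0.2), np.float64(0.0), np.float64(-0.0)], [np.float64(-0.0), np.float64(0.0), np.float64(0.0)]]
[[np.float64(-0.2), np.float64(0.0), np.float64(-0.0)], [np.float64(-0.0), np.float64(0.0), np.float64(0.0)]]
[[np.float64(-0.2), np.float64(0.0), np.float64(-0.0)], [np.float64(-0.0), np.float64(0.0), np.float64(0.0)]]
[[np.float64(-0.2), np.float64(0.0), np.float64(-0.0)], [np.float64(-0.0), np.float64(0.0), np.float64(0.0)]]
[[np.float64(-0.2), np.float64(0.0), np.float64(-0.0)], [np.float64(-0.0), np.float64(0.0), np.float64(0.0)]]
```

Request:
apply_moves --increments '[[[-0.25,0,0],[0,0,0],0.3],[[-0.25,0,0],[0,0,0],0.3],[[-0.25,0,0],[0,0,0],0.3],[[-0.25,0,0],[0,0,0],0.3],[[-0.2,0,0],[0,0,0],0.3]]'

```text
t: 14.68
eef_pos: [565.0, -47.9, 39.0]
tcp_rot: [-1.569, -0.003, -3.075]
ft_force: [-1.9, -0.5, 1.4]
opening: 0.057
```

Request:
apply_moves --increments '[[[-0.15,0,0],[0,0,0],0.3],[[-0.15,0,0],[0,0,0],0.3],[[-0.15,0,0],[0,0,0],0.3],[[-0.15,0,0],[0,0,0],0.3],[[-0.1,0,0],[0,0,0],0.3]]'

```text
t: 15.3
eef_pos: [572.4, -47.4, 39.0]
tcp_rot: [-1.569, -0.003, -3.075]
ft_force: [-2.1, -0.1, 1.9]
opening: 0.057
```

Request:
apply_moves --increments '[[[-0.2,0,0],[0,0,0],0.3],[[-0.2,0,0],[0,0,0],0.3],[[-0.2,0,0],[0,0,0],0.3],[[-0.2,0,0],[0,0,0],0.3],[[-0.2,0,0],[0,0,0],0.3]]'

```text
t: 15.92
eef_pos: [583.0, -46.7, 39.1]
tcp_rot: [-1.569, -0.003, -3.075]
ft_force: [-2.0, -0.4, 1.9]
opening: 0.053
```

```bash
python3 -c "
from h import *
p=shot('wrist');save(p,'w6.png',k=1.4)"
```

```text
(no output)
```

View pics/w6.png

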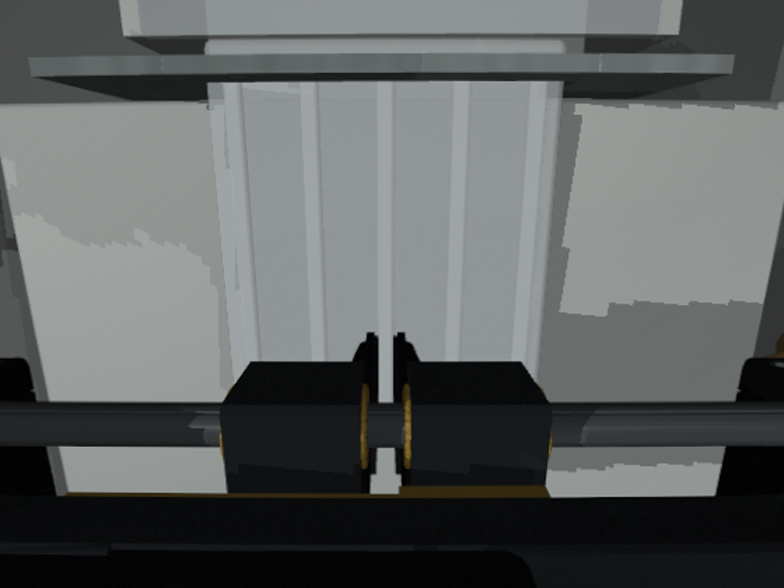

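The nose is through the slot, visible behind the plate at (385,45), and centred. I'll continue.

Request:
apply_moves --increments '[[[-0.4,0,0],[0,0,0],0.3],[[-0.4,0,0],[0,0,0],0.3],[[-0.4,0,0],[0,0,0],0.3],[[-0.4,0,0],[0,0,0],0.3],[[-0.4,0,0],[0,0,0],0.3]]'

```text
t: 16.6
eef_pos: [604.5, -45.3, 39.1]
tcp_rot: [-1.569, -0.003, -3.075]
ft_force: [-2.5, -0.2, 2.3]
opening: 0.053
```

Request:
apply_moves --increments '[[[-0.4,0,0],[0,0,0],0.3],[[-0.4,0,0],[0,0,0],0.3],[[-0.4,0,0],[0,0,0],0.3],[[-0.4,0,0],[0,0,0],0.3],[[-0.4,0,0],[0,0,0],0.3]]'

```text
t: 17.23
eef_pos: [625.8, -43.9, 39.1]
tcp_rot: [-1.569, -0.003, -3.075]
ft_force: [-3.2, -0.2, 3.5]
opening: 0.058
```

Request:
apply_moves --increments '[[[-0.3,0,0],[0,0,0],0.3],[[-0.3,0,0],[0,0,0],0.3],[[-0.3,0,0],[0,0,0],0.3],[[-0.3,0,0],[0,0,0],0.3],[[-0.3,0,0],[0,0,0],0.3]]'

```text
t: 17.85
eef_pos: [641.7, -42.8, 39.1]
tcp_rot: [-1.569, -0.004, -3.075]
ft_force: [-2.8, 0.1, 3.4]
opening: 0.055
```

```bash
python3 -c "
from h import *
s=readout.state();d=np.array(s['eef_pos'][:2])-KO;c,q=np.cos(np.radians(4.1)),np.sin(np.radians(4.1))
print('keeper frame tcp',d@[c,q],d@[-q,c],s['ft_force'])
p=shot('wrist');save(p,'w7.png',k=1.4)"
```

```text
keeper frame tcp -35.228760737444716 6.561673938534752 [-2.78197336  0.08434732  3.40599297]
```

View pics/w7.png

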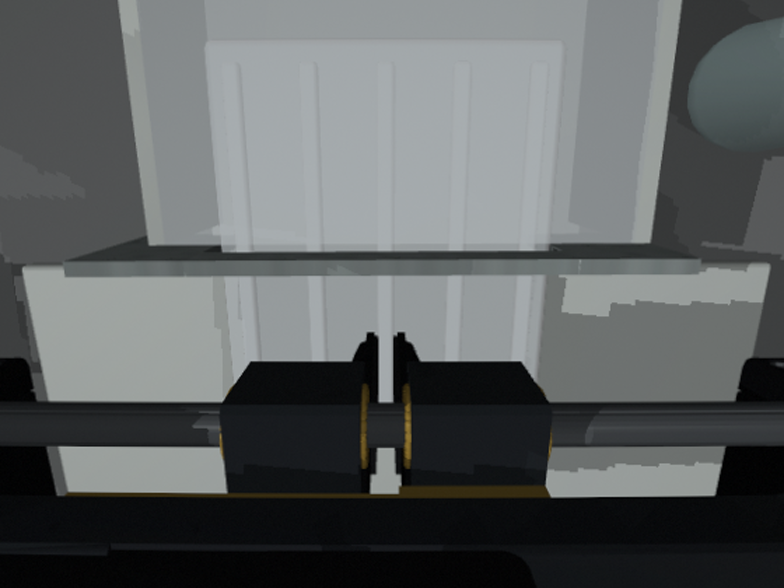

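Request:
apply_moves --increments '[[[-0.3,0,0],[0,0,0],0.3],[[-0.3,0,0],[0,0,0],0.3],[[-0.3,0,0],[0,0,0],0.3],[[-0.3,0,0],[0,0,0],0.3],[[0,0,0],[0,0,0],0.3]]'

```text
t: 18.52
eef_pos: [655.1, -41.9, 39.1]
tcp_rot: [-1.569, -0.003, -3.075]
ft_force: [-1.1, 0.3, 3.0]
opening: 0.06
```

Request:
apply_moves --increments '[[[0,0,0],[0,0,0],1.4],[[0,0,0],[0,0,0],1.4],[[0,-0.3,0],[0,0,0],1.4],[[0,-0.6,0],[0,0,0],1.4],[[0,-1.5,0],[0,0,0],1.4]]'

```text
t: 19.15
eef_pos: [655.7, -41.9, 63.3]
tcp_rot: [-1.569, -0.002, -3.075]
ft_force: [-0.8, 0.2, 0.3]
opening: 0.146
```

Request:
apply_moves --increments '[[[0,-2.5,0],[0,0,0],1.4],[[0,-1.5,0],[0,0,0],5],[[2.5,0,0],[0,0,0],8],[[3,0,0],[0,0,0],8],[[0.5,0,0],[0,0,0],8]]'

```text
t: 19.77
eef_pos: [595.5, -45.8, 109.2]
tcp_rot: [-1.568, 0.003, -3.075]
ft_force: [0.2, 0.0, -0.4]
opening: 0.513
```

```bash
python3 -c "
from h import *
s=readout.state();d=np.array(s['eef_pos'][:2])-KO;c,q=np.cos(np.radians(4.1)),np.sin(np.radians(4.1))
print('keeper frame tcp',d@[c,q],d@[-q,c],s['ft_force'])
p=shot('wrist');save(p,'w8.png',k=1.4)"
```

```text
keeper frame tcp -81.48369677094465 6.808848814122587 [ 0.20831214  0.00391879 -0.39160018]
```

View pics/w8.png

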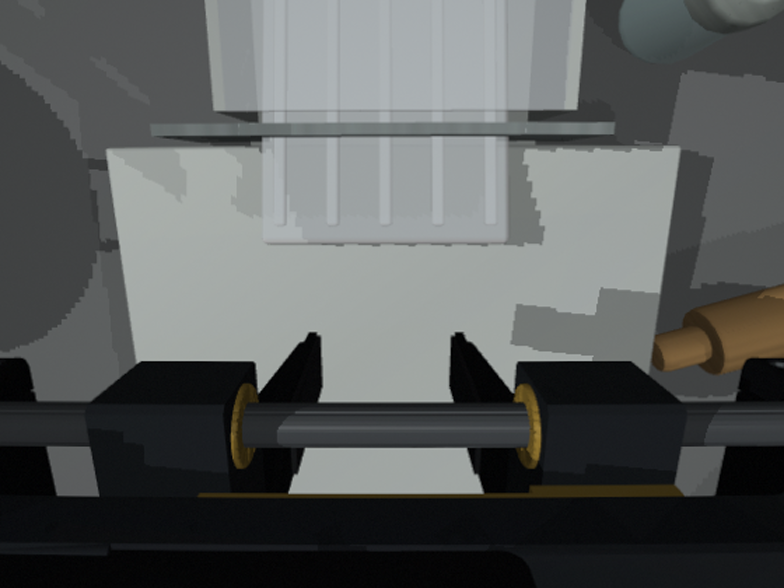

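Request:
apply_moves --increments '[[[0,2.5,0],[0,0,0],8],[[0,2.5,0],[0,0,0],8],[[0,1.2,0],[0,0,0],8],[[0,0.5,0],[0,0,0],8],[[0,0.1,0],[0,0,0],8]]'

```text
t: 20.45
eef_pos: [601.2, -46.4, 41.1]
tcp_rot: [-1.566, 0.009, -3.075]
ft_force: [0.5, -0.1, 0.3]
opening: 0.842
```

Request:
apply_moves --increments '[[[0,0.3,0],[0,0,0],8],[[0,0.3,0],[0,0,0],8],[[0,0.15,0],[0,0,0],8],[[0,0.05,0],[0,0,0],8],[[0,0,0],[0,0,0],8]]'

```text
t: 21.08
eef_pos: [602.1, -46.6, 34.1]
tcp_rot: [-1.566, 0.011, -3.075]
ft_force: [-0.5, -0.5, 0.8]
opening: 0.839
```

```bash
cat >> h.py <<'E'
def kf(yaw=4.1):
    s=readout.state();d=np.array(s['eef_pos'][:2])-KO;c,q=np.cos(np.radians(yaw)),np.sin(np.radians(yaw))
    print('keeper tcp',round(d@[c,q],1),round(d@[-q,c],1),np.round(s['ft_force'],1))
E
python3 -c "
from h import *
kf();KY=4.1;plan([*k2w(-50,6.3),33],184.1,5)"
```

```text
keeper tcp -75.0 5.6 [-0.5 -0.5  0.8]
cur [602.1 -46.6  34.1] [ -89.7    0.6 -176.2] F [-0.5 -0.5  0.8] op 0.839 t 21.07
[[np.float64(-0.5), np.float64(0.03), np.float64(-0.02)], [np.float64(-0.1), np.float64(-0.1), np.float64(-0.1)]]
[[np.float64(-0.5), np.float64(0.03), np.float64(-0.02)], [np.float64(-0.1), np.float64(-0.1), np.float64(-0.1)]]
[[np.float64(-0.5), np.float64(0.03), np.float64(-0.02)], [np.float64(-0.1), np.float64(-0.1), np.float64(-0.1)]]
[[np.float64(-0.5), np.float64(0.02), np.float64(-0.02)], [np.float64(-0.1), np.float64(-0.1), np.float64(-0.1)]]
[[np.float64(-0.5), np.float64(0.02), np.float64(-0.02)], [np.float64(-0.1), np.float64(-0.1), np.float64(-0.1)]]
```

Request:
apply_moves --increments '[[[-0.3,0,-0.03],[-0.1,-0.1,-0.1],8],[[-0.3,0,-0.03],[-0.1,-0.1,-0.1],8],[[-0.3,0,-0.02],[-0.1,-0.1,-0.1],8],[[-0.3,0,-0.02],[0,0,-0.1],8],[[-0.3,0,0],[0,0,-0.1],8]]'

```text
t: 21.7
eef_pos: [618.1, -44.4, 34.4]
tcp_rot: [-1.571, 0.002, -3.069]
ft_force: [-0.6, -0.6, -1.1]
opening: 0.844
```

Request:
apply_moves --increments '[[[-0.3,0,0],[0,0,0],8],[[-0.3,0,0],[0,0,0],8],[[-0.3,0,0],[0,0,0],8],[[-0.3,0,0],[0,0,0],8],[[-0.3,0,0],[0,0,0],8]]'

```text
t: 22.32
eef_pos: [633.7, -43.2, 34.1]
tcp_rot: [-1.571, 0.001, -3.069]
ft_force: [-0.3, -0.0, -0.3]
opening: 0.842
```

Request:
apply_moves --increments '[[[-0.3,0,0],[0,0,0],8],[[-0.3,0,0],[0,0,0],8],[[-0.3,0,0],[0,0,0],8],[[-0.3,0,0],[0,0,0],8],[[-0.2,0,0],[0,0,0],8]]'

```text
t: 22.95
eef_pos: [648.7, -42.1, 34.1]
tcp_rot: [-1.571, 0.001, -3.069]
ft_force: [-0.5, 0.4, -0.7]
opening: 0.839
```

```bash
python3 -c "
from h import *
kf();p=shot('wrist');save(p,'w9.png',k=1.4)
KY=4.1;plan([*k2w(-12,6.3),33],184.1,5)"
```

```text
keeper tcp -28.2 6.7 [-0.5  0.4 -0.7]
cur [648.9 -42.1  34.1] [-9.000e+01  1.000e-01 -1.759e+02] F [-0.6  0.1  0.1] op 0.84 t 23.0
[[np.float64(-0.32), np.float64(0.02), np.float64(0.01)], [np.float64(0.0), np.float64(0.0), np.float64(-0.0)]]
[[np.float64(-0.32), np.float64(0.02), np.float64(0.01)], [np.float64(0.0), np.float64(0.0), np.float64(-0.0)]]
[[np.float64(-0.32), np.float64(0.02), np.float64(0.01)], [np.float64(0.0), np.float64(0.0), np.float64(-0.0)]]
[[np.float64(-0.32), np.float64(0.02), np.float64(0.01)], [np.float64(0.0), np.float64(0.0), np.float64(-0.0)]]
[[np.float64(-0.32), np.float64(0.02), np.float64(0.01)], [np.float64(0.0), np.float64(0.0), np.float64(-0.0)]]
```

Request:
apply_moves --increments '[[[-0.2,0,0],[0,0,0],8],[[-0.2,0,0],[0,0,0],8],[[-0.2,0,0],[0,0,0],8],[[-0.2,0,0],[0,0,0],8],[[-0.2,0,0],[0,0,0],8]]'

```text
t: 23.62
eef_pos: [659.4, -41.3, 34.2]
tcp_rot: [-1.571, 0.001, -3.069]
ft_force: [-0.6, 0.7, -0.4]
opening: 0.843
```

```bash
python3 -c "
from h import *
kf();p=shot('wrist');save(p,'w10.png',k=1.4)"
```

```text
keeper tcp -17.5 6.7 [-0.6  0.7 -0.4]
```

View pics/w10.png

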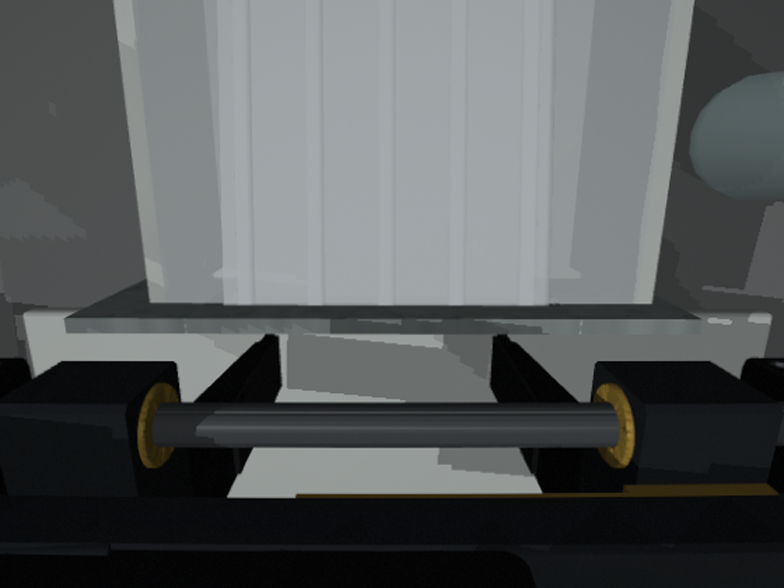

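12 views used. The tray is almost entirely inside, with its tail hidden under the lintel and the fingertips (270,340) and (500,340) just short of the plate. I'll finish in 1 mm steps, watching the force.

Request:
apply_moves --increments '[[[-0.1,0,0],[0,0,0],8],[[-0.1,0,0],[0,0,0],8],[[-0.1,0,0],[0,0,0],8],[[-0.1,0,0],[0,0,0],8],[[-0.1,0,0],[0,0,0],8]]'

```text
t: 24.3
eef_pos: [664.8, -41.0, 34.2]
tcp_rot: [-1.571, 0.001, -3.069]
ft_force: [-0.5, -0.1, -0.3]
opening: 0.84
```

```bash
python3 -c "
from h import *
kf();p=shot('wrist')
g=cv2.cvtColor(p['img'],cv2.COLOR_RGB2GRAY)
print(w2px(p,[[*k2w(3,6),62],[*k2w(3,6),47],[*k2w(3,6),30],[*k2w(0,6),30]]).round(1))
print(g[200:262,250]); print(g[0:200:8,280])
print([(np.round(c2w(p,d['point'])),round(d['confidence'],2)) for n in ('tray',) for d in nets.mark_of(p,n)])
for c in('top','side'):
  q=shot(c);print(c,[(np.round(c2w(q,d['point'])),round(d['confidence'],2)) for d in nets.mark_of(q,'tray')],[(np.round(c2w(q,d['point'])),round(d['confidence'],2)) for d in nets.look_for(q,'tray')])
"
```

```text
keeper tcp -12.0 6.7 [-0.5 -0.1 -0.3]
[[277.8 251.3]
 [277.6 239.7]
 [277.4 228.8]
 [277.4 234.1]]
[163 163 163 163 163 163 163 163 163 163 163 163 163 163 163 163 163 163
 163 163 162 161 160 160 161 161 160 160 158  80  48  47  48  46  42  41
  41  41  41  54  67  69  69  68  68  69  69  69  68  69  95 107 109 109
 109 110 109 109 109 109 109 109]
[157 158 158 158 159 159 159 160 159 160 160 161 161 160 160 160 161 160
 160 161 161 160 160 160 161]
[]
top [(array([359.,  84.,  -4.]), 0.77), (array([ 387., -341.,    2.]), 0.71)] [(array([ 379., -349.,   10.]), 0.87), (array([341.,  83.,   3.]), 0.66)]
side [(array([357.,  87.,  -1.]), 0.79), (array([ 384., -338.,    3.]), 0.71)] [(array([358.,  94.,   7.]), 0.89), (array([ 381., -320.,   11.]), 0.68), (array([693.,  -5.,  35.]), 0.63)]
```

Request:
apply_moves --increments '[[[-0.1,0,0],[0,0,0],8],[[-0.1,0,0],[0,0,0],8],[[-0.1,0,0],[0,0,0],8],[[0,0,0],[0,0,0],8],[[0,0,0],[0,0,0],8]]'

```text
t: 25.32
eef_pos: [668.1, -40.7, 34.3]
tcp_rot: [-1.571, 0.001, -3.069]
ft_force: [-0.1, -0.9, 0.9]
opening: 0.841
```

```bash
python3 -c "
from h import *
kf();p=shot('wrist')
g=cv2.cvtColor(p['img'],cv2.COLOR_RGB2GRAY)
for n in ('pics/w9.png','pics/w10.png'):
  h=cv2.resize(cv2.imread(n,0),(560,420),interpolation=cv2.INTER_AREA);print(n)
  for r in (60,120,180,): print(r,h[r,150:190],h[r,375:400])
print('now')
for r in (60,120,180,215,225): print(r,g[r,150:190],g[r,375:400])
print(g[195:245,300],g[195:245,276])
X=lambda x,y,z:[*k2w(x,y),z]
print(w2px(p,[X(5,65,10),X(5,65,33),X(75,65,14),X(75,65,25),X(145,65,14),X(75,-55,14),X(5,5,14),X(3,5,14)]).round(1))
"
```

```text
keeper tcp -8.7 6.7 [-0.1 -0.9  0.9]
pics/w9.png
60 [145 147 147 147 147 156 160 160 161 161 161 161 161 161 161 158 162 164
 164 164 164 164 164 165 164 161 157 152 151 158 161 161 161 161 161 161
 161 161 162 162] [164 165 164 164 164 165 164 164 165 162 157 155 160 161 161 160 161 161
 157 151 146 145 147 147 148]
120 [135 135 135 134 140 147 154 161 162 162 162 162 162 162 162 163 163 166
 166 166 166 166 166 166 166 164 161 158 152 150 161 163 162 162 163 162
 162 162 163 162] [166 166 166 166 166 166 166 166 163 160 161 163 162 163 162 163 163 159
 153 147 144 147 148 148 148]
180 [139 146 146 146 147 150 150 150 161 164 164 163 164 164 163 163 163 164
 166 167 167 167 167 167 167 167 166 161 158 153 154 164 166 166 166 166
 165 165 166 166] [166 167 166 166 166 166 166 164 160 160 161 161 162 162 162 162 158 152
 146 141 143 145 145 145 145]
pics/w10.png
60 [144 148 148 148 148 149 156 161 161 162 161 161 161 162 162 161 163 165
 165 165 165 165 165 165 165 163 158 155 151 156 161 162 162 162 162 161
 161 162 162 162] [165 165 165 165 165 165 165 165 165 161 159 161 161 162 16
[... 1772 characters left out ...]
42 146 157 158 158 158 158 157 157 158 158 158 157
 159 157 158 158] [148 144 145 146 145 138 131 130 132 131 132 131 131 131 131 133 134 134
 134 133 134 134 134 133 134]
[162 162 163 162 163 163 162 162 162 162 163 162 162 162 163 163 163 163
 163 162 163 162 162 163 162 162 162 163 162 162 159 152 150 133 138 138
 138 138 138 144 142  71  42  43  44  44  45  44  43  42] [166 166 166 166 166 166 166 166 166 166 166 166 165 166 166 166 166 166
 165 166 166 163 162 162 162 163 162 163 162 162 159 153 150 141 138 138
 139 138 139 145 123  63  42  43  42  41  41  40  41  42]
[[177.4 220.1]
 [165.4 232.6]
 [166.2  95.5]
 [159.5  94.1]
 [156.  -55.7]
 [392.8  96. ]
 [278.9 222.3]
 [278.9 225.6]]
```

The pixel profiles show the tray has dropped. Its tail edge is at row ~227, where x≈2, z=14 should project, with bare floor between it and the plate. I'll retreat and check.

Request:
apply_moves --increments '[[[0.5,0,0],[0,0,0],8],[[1.5,-0.5,0],[0,0,0],8],[[1,-3,0],[0,0,0],8],[[0,-5,0],[0,0,0],8],[[-1,-3,0],[0,0,0],8]]'

```text
t: 26.0
eef_pos: [644.3, -42.2, 149.6]
tcp_rot: [-1.573, -0.005, -3.07]
ft_force: [0.1, -1.5, -1.5]
opening: 0.841
```

Request:
apply_moves --increments '[[[-2,0,0],[0,0,0],8],[[-2,0,0],[0,0,0],8],[[0,0,0],[0,0,0],8],[[0,0,0],[0,0,0],8],[[0,0,0],[0,0,0],8]]'

```text
t: 26.62
eef_pos: [683.8, -39.5, 152.6]
tcp_rot: [-1.572, -0.001, -3.07]
ft_force: [0.6, -0.9, 0.1]
opening: 0.842
```

```bash
python3 -c "
from h import *
kf();p=shot('wrist');save(p,'w11.png')
print('wrist tray',[(np.round(c2w(p,d['point'])),round(d['confidence'],2)) for d in nets.mark_of(p,'tray')])
g=cv2.GaussianBlur(cv2.cvtColor(p['img'],cv2.COLOR_RGB2GRAY),(3,3),0)
X=lambda x,y,z:[*k2w(x,y),z]
print(w2px(p,[X(3,105,62),X(3,-95,62),X(2,67,14),X(72,67,14),X(142,67,14),X(2,-53,14),X(142,-53,14),X(142,7,14)]).round(1))
for c in (240,276,310): print(c,g[0:60,c])
for r in (60,100,140): print(r,g[r,130:220],g[r,330:420])
q=shot('top')
for th in('keeper','shelf','steamer','pin','shaker'): print(th,[(np.round(c2w(q,d['point'])),round(d['confidence'],2)) for d in nets.mark_of(q,th)][:1])
a=cv2.imread('pics/top0.png');d=cv2.absdiff(a,q['img'][:,:,::-1]).max(2)
print('diff shelf corner/steamer/pin/shaker',[int((d[y0:y1,x0:x1]>25).sum()) for x0,y0,x1,y1 in((250,235,290,258),(145,150,225,218),(370,185,445,217),(350,132,372,158))])
"
```

```text
keeper tcp 7.0 6.8 [ 0.6 -0.9  0.1]
wrist tray [(array([678., -49.,   1.]), 0.3)]
[[151.9 217.1]
 [404.5 217.6]
 [210.9 203.7]
 [207.2 126.1]
 [203.3  39.2]
 [340.5 203.9]
 [348.7  39.4]
 [276.   39.1]]
240 [177 171 158 149 147 146 146 146 146 146 146 146 146 146 146 147 147 147
 147 147 147 147 149 155 161 163 164 164 164 164 164 164 164 164 164 164
 164 164 164 164 163 164 169 174 177 178 179 179 179 178 178 178 179 179
 179 179 179 179 179 179]
276 [176 170 158 149 146 146 146 146 146 146 146 146 147 147 147 147 147 147
 147 147 147 147 148 154 160 164 164 164 164 165 165 165 165 165 165 165
 165 164 164 164 163 164 169 174 177 178 179 179 179 179 179 180 182 183
 183 183 183 182 182 183]
310 [177 171 158 149 147 146 147 146 146 146 146 146 146 146 147 146 147 147
 147 147 147 147 149 154 160 163 164 164 164 164 164 164 164 164 164 164
 164 164 164 164 162 163 168 174 177 178 179 179 179 179 179 178 176 176
 177 176 176 176 176 176]
60 [ 91  91  92  92  92  91  91  91  91  91  91  91  91  91  92  92  91  91
  91  92  92  92  92  91  91  91  91  91  91  91  91  91  91  92  91  92
 
[... 1567 characters left out ...]
0 150 150 150 150 150 150 150 150 150 151 154 161
 165 165 165 165 165 166 170 177 181 181 181 181 181 182 183 184 184 184] [183 184 184 184 184 181 180 180 181 180 177 171 164 162 164 165 166 166
 165 166 165 165 165 165 165 165 165 165 165 165 162 156 151 149 149 149
 149 149 149 149 149 149 149 149 149 149 149 151 156 164 169 170 170 170
 168 150 111  79  69  69  69  69  69  69  69  69  69  69  69  69  68  65
  62  60  60  60  60  60  60  61  70  85  94  97  97  98  98  98  98  98]
keeper []
shelf []
steamer [(array([637., 271.,  -1.]), 0.6)]
pin [(array([ 608., -303.,   -1.]), 0.56)]
shaker [(array([ 751., -175.,   -1.]), 0.57)]
diff shelf corner/steamer/pin/shaker [857, 5287, 1801, 453]
```

```bash
python3 -c "
from cell import env,readout
print(env.job_done(),readout.state()['t'])"
```

```text
the job is handed in; nothing more can be done
the job is handed in; nothing more can be done
```

The middle-sized tray is through the slot and lying inside the keeper, as far as my last checks show. I handed the job in at about 27 s of the 72 s allowed. The hand-in gives no verdict.

**What I did:** I pinched the tray's middle ridge and squared it up in front of the plate, which sits about 5–8 mm left of the keeper's middle. I drew it about two-thirds of the way through the slot, then pushed the tail in with the opened fingers until it dropped.

**Last checks:**
- **Tray:** in the last wrist picture its nose and side edges are within about 3 pixels of where a tray flat on the floor should appear. That puts it at about x = 72 mm and y = +7 mm in the keeper frame. I read this from pixel profiles, because the viewed pictures were used up.
- **Forces:** the readings I saw stayed at about 5 N or less, and the arm was clear of everything at hand-in.
- **Keeper:** the plate edge stayed within about 1 mm of its first measured place.
- **Steamer, pin and shaker:** the network found them within about 5 mm of where they started.

**Checks that failed or did not help:**
- The network missed the keeper and shelf in the last top view.
- Its only tray report in the last wrist picture was weak (0.3) and 70 mm or more off, so I ignored it.
- The before-and-after comparison of the top pictures showed large differences. I put these down to the arm and its shadows, so it proved nothing.

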